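Open the test guard's gate through both catches and hold it wide

TASK

The gate of the bench test guard is shut: squeeze the yellow main catch and draw the gate out past its keeper, then squeeze the red safety catch and swing the gate on, past its hold-open detent, until it stands wide open, a little more than square to the guard's front. Finish while still holding it there against its closing spring, so that I can lift the white horn out with both hands. Leave the horn in the bay and the mug, carton and blue key case on the bench where they are.

Things in the scene. Friction and masses are not known exactly. Their poses are not given: they have to be found in the camera images.
- guard: Bench test guard, fixed: low open-topped bay of aluminium bars and clear panels, 325 deep (x), 370 wide (y), 160 high, gate in its front. Origin on the bench under the gateway's middle; x points into the bay, y to the hinge side. Hinge axis at y +140, latch post at y -153; posts reach z 160, the steel keeper on the latch post 178. All panels are rigid.
- gate (a joint): Gate angle, rad: 0 shut, grows as the free end swings out of the guard's front (clockwise from above); 1.57 is square to the front, hard stop 1.92. A spring always pulls it shut (0.18 N m shut, 0.37 wide; damped). With the main catch squeezed it clears the keeper at 0.08; the main bolt, let go there, rests on the keeper's outside: the gate then stays ajar at about 0.07 and cannot fall shut.
- gate_hinge (a point): Point on the gate's hinge axis, 158 above the bench (top of the gate's rail). Its axes turn with the gate: the leaf runs 280 along -y from here and is 16 thick, x points through the leaf towards the bay (the gate opens to the -x side), z up.
- gate_end (a point): Top corner of the gate's free end, 280 from the hinge axis, 158 above the bench; axes as gate_hinge.
- safety_lug (a point): Steel lug on the upper stay plate (a flat steel sector of radius 86 about the hinge, z 160 to 164; the lug reaches z 178). The safety bolt stops on it at gate 0.17 rad; with the safety catch squeezed the gate passes, and the catch may be let go from gate 0.55 on (it then falls back no farther than 0.5). Fixed to the guard.
- detent_ridge (a point): Detent ridge on the lower stay plate, 70 from the hinge axis, 20 above the bench, fixed. The gate's spring plunger rides over it from gate 1.04 to 1.26 rad; about 1.3 N m, closing spring included, pushes it over. A gate let go past it falls back to about 1.25 and rests there.
- main_catch (a joint): Slide of the yellow main catch, on top of the gate near its free end, m: 0 sprung out (locked), 0.014 fully squeezed. Its bolt is free of the keeper from 0.007; aim for 0.010 or more. Takes 6 to 10 N; springs back when let go, and relocks if the gate is still shut.
- main_post (a point): Fixed yellow tab of the main catch: faces 205 and 211 from the hinge axis, 24 wide, 6 thick, top 220 above the bench. The sliding yellow tab is alike, beyond it: outer face 253 from the hinge axis sprung out, 239 squeezed (pair 48 over the outer faces, squeezed 34). This point: in the middle of the fixed tab, 200 above the bench; axes as gate_hinge.
- main_grip (a point): Where to centre a squeeze of the main catch: midway between the yellow tabs' outer faces AS SQUEEZED, 222 from the hinge axis, 200 above the bench. Squeeze along this point's y. The sliding outer tab is met first; the fixed one stops the other finger 17 from here. Tabs are free from z 181 to 220, steel guides below reach 177. Turns with the gate; axes as gate_hinge.
- safety_catch (a joint): Slide of the red safety catch, on top of the gate nearer the hinge, m: 0 sprung out, 0.014 fully squeezed. Its bolt passes the lug from 0.007; aim for 0.010 or more. Takes 6 to 10 N and springs back when let go.
- safety_post (a point): Fixed red tab of the safety catch: faces 152 and 158 from the hinge axis, 24 wide, 6 thick, top 220 above the bench. The sliding red tab is alike, on the hinge side: outer face 110 from the hinge axis sprung out, 124 squeezed. This point: in the middle of the fixed tab, 200 above the bench; axes as gate_hinge.
- safety_grip (a point): Where to centre a squeeze of the safety catch: midway between the red tabs' outer faces AS SQUEEZED, 141 from the hinge axis, 200 above the bench; squeeze along this point's y. The inner tab slides, the outer is fixed. Tabs free from z 181 to 220. The squeezed pair also serves as a handle to swing the gate by. Turns with the gate; axes as gate_hinge.
- horn: White moulded horn with an aluminium bracket on top, standing mouth down, about 125 x 112 x 170 high, loose on the round table in the bay, top about 190 above the bench, at least 70 behind the shut gate. Origin: centre of its underside. To be left alone.
- mug: Dark steel mug, 82 across, 88 high, standing on the bench beside the guard. Origin: centre of its underside. To be left alone.
- carton: Small brown carton, 52 x 52 x 98 high with an open flap up to 125, standing on the bench beside the guard. Origin: centre of its underside. To be left alone.
- key_case: Blue hex-key case lying flat on the bench on the guard's hinge side, 195 x 72 x 22 high, clear of the gate's swing. Origin: centre of its underside, x along its length. To be left alone.

How it is judged:
On the way, in this order (a step that is already met when the one before it is completed fails the run):
1. the yellow main catch is squeezed between the fingers while the gate is shut (value of joint main_catch above 0.007 m and contact force between the fingers and main_fixed_tab above 1 N and value of joint gate below 0.06 rad), for 0.1 s.
2. the gate is drawn out past the main keeper (value of joint gate between 0.055 and 0.3 rad), for 0.2 s.
3. the red safety catch is squeezed between the fingers while the gate stands ajar, the main catch let go (value of joint safety_catch above 0.006 m and contact force between the fingers and safety_fixed_tab above 1 N and value of joint main_catch below 0.004 m and value of joint gate between 0.05 and 0.35 rad), for 0.1 s.
4. the gate is swung past its hold-open detent (value of joint gate above 1.3 rad), for 0.1 s.
At the end, for the whole second after the job is handed in: The gate stands wide open, at 1.52 rad (87 degrees) or more, still (under 0.15 rad/s), held there by the robot's fingers (over 1 N on the gate or its catches) and not propped on anything else; the horn is within 20 mm and the mug, carton and key case within 30 mm of where they stood (value of joint gate above 1.52 rad and velocity of joint gate between -0.15 and 0.15 rad/s and contact force between the fingers and gate above 1 N and contact force between gate and key_case below 0.3 N and contact force between gate and mug below 0.3 N and contact force between gate and carton below 0.3 N and distance of horn from where it was at the start of the episode below 0.02 m and distance of each of mug, carton, key_case from where it was at the start of the episode below 0.03 m); the arm keeps its last pose, push and grip.
It fails at once if the horn is knocked: moved over 20 mm or tipped (distance of horn from where it was at the start of the episode above 0.02 m or angle between horn's own z axis and vertical above 0.2 rad).
It fails at once if the mug, carton or key case is moved over 30 mm (distance of any of mug, carton, key_case from where it was at the start of the episode above 0.03 m).
It also fails if it takes over 42 s, if anything falls off the work surface, if the arm or the gripper's body presses on something with over 40 N, if the wrist force passes 120 N, or if a joint passes its speed limit or range.

ROBOT

A 6-joint arm with a two-finger parallel gripper is mounted at the origin on the work surface. World frame = base frame: x ahead of the robot, y to its left, z up, the work surface at z = 0. Lengths are in m, angles in rad, forces in N, time in s.
With the tool pointing down it reaches from about 0.3 to 0.85 m from the base axis. Payload 4.2 kg.
Tool frame: the origin (TCP) lies midway between the tips of the shut fingers; the grasp point (between the pads) lies 19 mm behind it; z points along the fingers, y is the line along which they close (so a half turn about z gives the same grasp; the last joint's range is limited). The gripper opens to 91 mm and grips with 3 to 60 N. Pads are 32 mm wide; open, the fingers measure 118 mm over their backs; the gripper's body (76 mm by 178 mm) begins 60 mm behind the grasp point.
Start: joints at [-1.221, 0.32, 1.565, -0, 1.257, -0.02], TCP at [0.208, -0.536, 0.214] pointing down, gripper open.
Joint ranges: [-3.11, 3.11], [-0.84, 2.01], [0.21, 2.61], [-1.34, 4.49], [0.05, 2.63], [-2.56, 2.56]. Speed limits (rad/s): [2.57, 2.57, 3.14, 3.14, 3.14, 3.14].

INTERFACE

Orientations are given as a unit quaternion [x, y, z, w].
In Python, from plant import bot gives the robot as it stands.
- The arm moves only by the tool move_arm, never from a script. Its arguments are lists of equal length, an entry for each row: "rot": the turn, a rotation vector about the tool's x, y, z in degrees, a list of three; "dp": the shift along the tool's x, y, z in m, a list of three; "hand": the closure, from -1 (fully open) to 1 (shut). A call has 1 to 8 rows; each row is the pose to reach, as a shift and turn from the pose commanded when the call began, along the tool's axes at that moment; what a row does not reach only later rows make up. A row lasts 1/10 s, in which the tool goes at most 50 mm and 8.59 degrees, less where a joint would pass 70% of its speed; a pose out of reach is approached as far as the arm can. A call with a gripper value outside its range is refused whole. The fingers move at their own pace and stop on an object; "squeeze" is the grip in N (left out, the last holds). Time passes only in rows, so rows that repeat a pose let the fingers close. It gives the time, the measured TCP pose, the force, the opening and the grip force at its end, in the units of the state.
- bot.state(): the state, without advancing time (a new reading comes with each control period).
- bot.camera(name): name is "side" or "top"; returns a dict with "image" (384x512x3 uint8, blue, green, red), "z_map" (384x512 float32, m along the optical axis (not along the pixel's ray), 0 where there is no reading), "K" (3x3 intrinsics, pixels), "k1" (the pictures are not rectified: a ray, as slopes to the right and down, at radius r is drawn at 1 + k1 r^2 times it, then the intrinsics apply), "eye" and "attitude" of the camera in the world. Camera axes: x right, y up, looking along -z (the intrinsics and any distortion apply to the point x, -y, -z); pixel columns grow to the right and rows downward; lengths in m; the calibration is good to about 2 mm. A picture is of the moment at which its call begins.
- bot.finish_job(): hands the job in; it is judged then, once.
The state is a dict: "time": time; "joints": joint angles; "joint_velocities": joint speeds; "joint_efforts": joint torques, N m; "tool_pos": TCP position; "tcp_rot": TCP orientation; "contact_force": force on the tool from outside, world axes, zero at the start; "torque": the same for the moment, N m; "grip_width": opening from 0.0 (shut) to 1.0 (fully open); "grasp_force": force on a finger pad.
Only numpy, scipy, OpenCV 4.12 (cv2) and the standard library are available. Lean on these libraries where they do the work, as an engineer would, in place of code of your own. Each camera call takes 0.05 s, during which the arm holds its last target. There are 200 camera calls.

## Working session

There is one attempt and no reset: what is moved stays moved. The work goes in short steps, Python scripts to look and compute and a tool call to move; the robot and the scene stay as the last step left them, time stands still between calls to the robot, and variables do not carry over. Pictures are saved under pics/ and viewed, at most 10 in all, crops included, and the job is handed in when it is done.

Besides the shell and the picture viewer there is one more tool, called after "Emit:" as a command line: name --argument value ..., lists and objects as JSON in quotes. move_arm: Moves the arm, as the interface text tells. Its arguments: {"type":"object","properties":{"rot":{"type":"array","items":{"type":"array","items":{"type":"number"}}},"dp":{"type":"array","items":{"type":"array","items":{"type":"number"}}},"hand":{"type":"array","items":{"type":"number"}},"squeeze":{"type":"number"}},"required":["rot","dp","hand"]}

```bash
mkdir -p pics; ls; python3 - <<'E'
from plant import bot
import cv2,numpy as np
for n in("top","side"):
    c=bot.camera(n); cv2.imwrite(f"pics/{n}0.png",cv2.resize(c["image"],(800,600),interpolation=cv2.INTER_CUBIC)); np.savez(f"{n}0.npz",**c)
    print(n,c["K"],c["k1"],c["eye"],c["attitude"])
print(bot.state())
E
```

```text
pics
top [[390.4907203    0.         258.33547651]
 [  0.         390.4907203  198.35379516]
 [  0.           0.           1.        ]] -0.06726739597558626 [ 0.423778   -0.03349025  1.26038334] [ 0.07228009 -0.07077169 -0.69772146  0.70919089]
side [[357.20739548   0.         261.3021693 ]
 [  0.         357.20739548 195.31109868]
 [  0.           0.           1.        ]] -0.036205036145025175 [0.18567826 0.50895982 1.01302925] [-0.11787559  0.3111671   0.88714449 -0.31977342]
{'time': 0.1, 'joints': array([-1.22096640e+00,  3.20246850e-01,  1.56554934e+00, -1.11445729e-05,
        1.25743649e+00, -2.00010591e-02]), 'joint_velocities': array([ 0.00121011,  0.00013901, -0.00194866,  0.00071445, -0.00033635,
        0.00105798]), 'joint_efforts': array([-1.94857653e-04, -4.13331950e+01, -2.32508218e+01,  7.28779868e-02,
        4.21859545e-02, -4.65175879e-05]), 'tool_pos': array([ 0.20767686, -0.53569089,  0.21319652]), 'tcp_rot': array([ 9.82951145e-01,  1.83865099e-01, -1.39847185e-04, -8.08015755e-04]), 'contact_force': array([-0.20138869, -0.22696326,  0.1749871 ]), 'torque': array([ 0.05057931, -0.0233259 ,  0.0422209 ]), 'grasp_force': 0.0, 'grip_width': 0.9972480218964469}
```

View pics/top0.png

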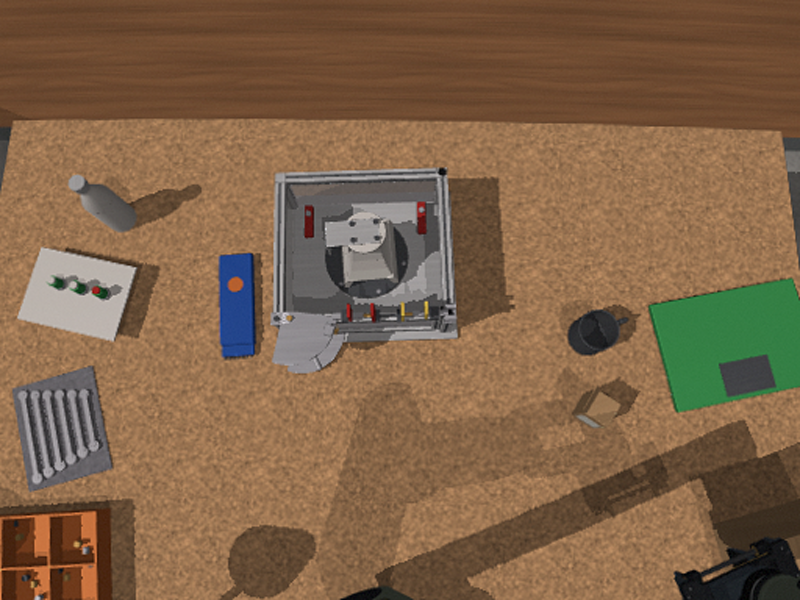

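View pics/side0.png

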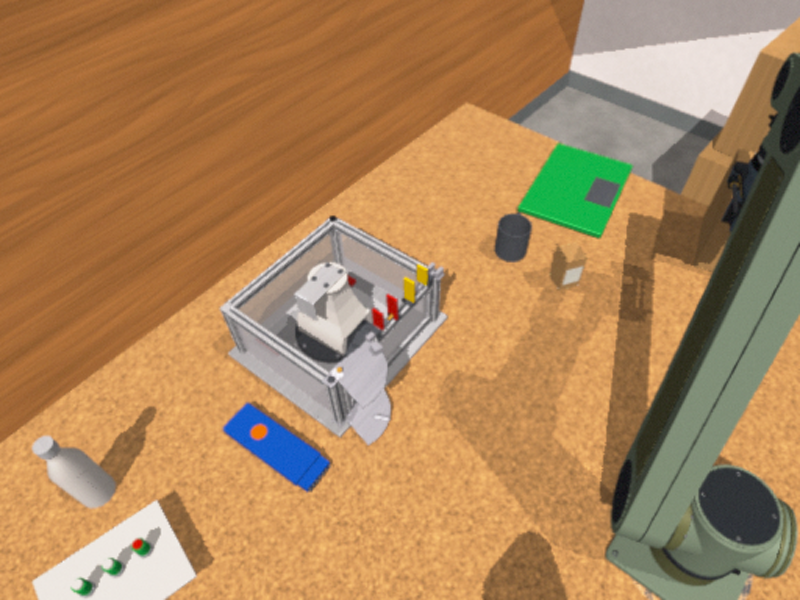

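The top view shows the guard with its gate facing the robot (red tabs about (349,312) and (373,312), yellow about (403,310) and (427,310)). The mug is at (595,333), the carton at (600,408) and the key case at (237,305). I'll segment the tabs next, using depth.

```bash
cat > h.py <<'E'
import numpy as np,cv2
from scipy.spatial.transform import Rotation as R
def ray(c,u,v):
    K=c["K"];p=np.stack([(np.asarray(u,float)-K[0,2])/K[0,0],(np.asarray(v,float)-K[1,2])/K[1,1]],-1);s=p.copy()
    for _ in range(8): s=p/(1+float(c["k1"])*(s**2).sum(-1,keepdims=True))
    return s
def pts(c,u,v,z=None):  # z depth
    s=ray(c,u,v); z=c["z_map"][np.int_(v),np.int_(u)] if z is None else z
    return c["eye"]+R.from_quat(c["attitude"]).apply(np.c_[s[...,0]*z,-s[...,1]*z,-z])
def onz(c,u,v,h):
    s=np.atleast_2d(ray(c,u,v)); d=R.from_quat(c["attitude"]).apply(np.c_[s[:,0],-s[:,1],-np.ones(len(s))])
    return c["eye"]+d*((h-c["eye"][2])/d[:,2])[:,None]
def tabs(c):
    hsv=cv2.cvtColor(c["image"],cv2.COLOR_BGR2HSV); out=[]
    for n,m in(("red",cv2.inRange(hsv,(0,150,60),(6,255,255))|cv2.inRange(hsv,(174,150,60),(180,255,255))),("yel",cv2.inRange(hsv,(22,140,90),(34,255,255)))):
        k,l,st,ce=cv2.connectedComponentsWithStats(m)
        for i in range(1,k):
            if st[i,4]<8: continue
            v,u=np.nonzero(l==i); P=pts(c,u,v); t=P[P[:,2]>0.213]; a=P[(P[:,2]>.17)&(P[:,2]<.24)]
            if len(a)>4: out.append((n,st[i,4],ce[i].round(1),np.median(a,0).round(4),a.min(0).round(4),a.max(0).round(4),len(t),t.mean(0).round(4) if len(t) else None))
    return out
E
python3 - <<'E'
from h import *
for n in("top","side"):
    c=dict(np.load(f"{n}0.npz")); print(n)
    for o in tabs(c): print(*o)
    im=c["image"]
    a=(165,180,305,250) if n=="top" else (200,150,300,290)
    x0,y0,x1,y1=a; f=min(800/(x1-x0),600/(y1-y0)); f=int(f)
    cv2.imwrite(f"pics/{n}0c.png",cv2.resize(im[y0:y1,x0:x1],None,fx=f,fy=f,interpolation=cv2.INTER_CUBIC)); print(f,a)
E
```

```text
top
red 22 [222.7 199.5] [0.6317 0.0671 0.2183] [0.6244 0.065  0.1835] [0.6459 0.07   0.2213] 16 [0.6357 0.0681 0.2193]
red 30 [238.1 199.3] [0.6348 0.0259 0.2182] [0.6267 0.0229 0.1728] [0.649  0.029  0.2248] 24 [0.6375 0.026  0.2187]
yel 21 [272.4 197.6] [ 0.6412 -0.0675  0.2182] [ 0.6311 -0.0702  0.1899] [ 0.654  -0.0665  0.2239] 16 [ 0.6436 -0.068   0.2186]
yel 20 [257.4 198.8] [ 0.637 -0.026  0.217] [ 0.6287 -0.0287  0.1813] [ 0.6498 -0.0256  0.2209] 16 [ 0.6398 -0.0272  0.218 ]
5 (165, 180, 305, 250)
side
red 78 [250.9 196. ] [0.6355 0.0305 0.1977] [0.6257 0.0252 0.1708] [0.648  0.0326 0.2212] 17 [0.6099 0.0578 0.2653]
red 67 [241.4 203.6] [0.6357 0.0722 0.2036] [0.6241 0.0676 0.176 ] [0.6473 0.074  0.2213] 20 [0.636  0.0713 0.2182]
yel 78 [270.  175.3] [ 0.6409 -0.0649  0.2015] [ 0.6298 -0.0698  0.1725] [ 0.6539 -0.062   0.2227] 22 [ 0.6413 -0.0658  0.2181]
yel 100 [261.5 184.9] [ 0.6383 -0.0229  0.1999] [ 0.6278 -0.0286  0.1705] [ 0.6534 -0.02    0.2218] 22 [ 0.641  -0.0236  0.218 ]
4 (200, 150, 300, 290)
```

View pics/top0c.png

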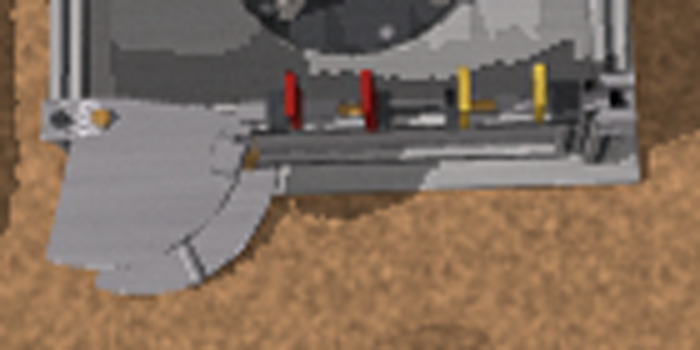

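View pics/side0c.png

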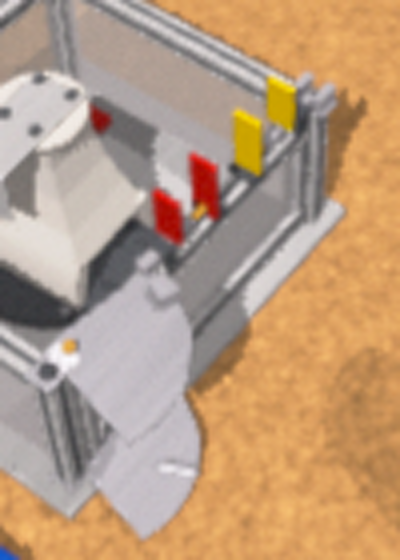

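The crops show the four tabs upright and the gold hinge pin: top crop at (100,118), which is full px (185,203.6), and side crop at (70,346), which is px (217.5,236.5).

```bash
python3 - <<'E'
from h import *
t=dict(np.load("top0.npz")); s=dict(np.load("side0.npz"))
for h in(.16,.166,.172): print(h,onz(t,185,203.6,h).round(4),onz(s,217.5,236.5,h).round(4))
print(pts(t,np.array([185,186]),np.array([203,204])).round(4),pts(s,np.array([217,218]),np.array([236,237])).round(4))
# fit hinge + yaw from tab tops
P=np.array([[.6358,.0690],[.6372,.0262],[.6402,-.0265],[.6420,-.0680]]);d=np.array([113,155,208,250])/1e3
u=(P[3]-P[0]);print("yaw",np.arctan2(u[0],-u[1]))
for yaw in(.045,.05,.055):
    h=(P-np.outer(d,[np.sin(yaw),-np.cos(yaw)]));print(yaw,h.mean(0),h.std(0))
# bars at z .16: side bars, top px in 800x600 view: left outer (275,175)-(276,318), right (445,170)-(455,330)
for a in((275,175),(274,320),(444,171),(454,318)): print(a,onz(t,a[0]*.64,a[1]*.64,.16).round(4))
for a in((612,325),(578,425)): print(onz(t,a[0]*.64,a[1]*.64,0.).round(3))
E
```

```text
0.16 [[0.631  0.1814 0.16  ]] [[0.6328 0.1791 0.16  ]]
0.166 [[0.6299 0.1802 0.166 ]] [[0.6296 0.1814 0.166 ]]
0.172 [[0.6288 0.179  0.172 ]] [[0.6265 0.1837 0.172 ]]
[[0.6315 0.1801 0.1668]
 [0.6282 0.1767 0.169 ]] [[0.631  0.1818 0.1677]
 [0.6266 0.1823 0.1676]]
yaw 0.04522461708394804
0.045 [0.63063526 0.18149126] [0.00023995 0.00034002]
0.05 [0.62972878 0.18144817] [0.00027885 0.00034076]
0.055 [0.62882253 0.18140055] [0.00048213 0.0003421 ]
(275, 175) [[0.9133 0.2249 0.16  ]]
(274, 320) [[0.627  0.2091 0.16  ]]
(444, 171) [[ 0.9261 -0.103   0.16  ]]
(454, 318) [[ 0.6362 -0.122   0.16  ]]
[[ 0.657 -0.47   0.   ]]
[[ 0.448 -0.389  0.   ]]
```

```bash
cat >> h.py <<'E'
H=np.array([.6297,.1814]);YAW=.05
def tgt(g,r,z,off=0.):  # off: along leaf normal (gate x)
    a=YAW-g; h=a+np.pi; X=np.array([np.cos(h),np.sin(h),0]);Z=np.array([0,0,-1.]);
    p=H+r*np.array([np.sin(a),-np.cos(a)])+off*np.array([np.cos(a),np.sin(a)])
    return np.r_[p,z],R.from_matrix(np.c_[X,np.cross(Z,X),Z])
def rel(cur,t):
    return (cur[1].inv()*t[1]).as_rotvec(degrees=True).round(2),cur[1].inv().apply(t[0]-cur[0]).round(4)
def meas(s): return s["tool_pos"],R.from_quat(s["tcp_rot"])
def gate_coord(s):  # r, normal offset at angle g implied by tool heading
    X=R.from_quat(s["tcp_rot"]).as_matrix()[:,0]; h=np.arctan2(X[1],X[0]); g=YAW+np.pi-h; g=(g+np.pi)%(2*np.pi)-np.pi
    d=s["tool_pos"][:2]-H; return "heading g %.4f pos g %.4f r %.4f z %.4f"%(g,YAW-np.arctan2(d[0],-d[1]),np.hypot(*d),s["tool_pos"][2])
E
python3 - <<'E'
from h import *; from plant import bot
s=bot.state(); print(*rel(meas(s),tgt(0,.222,.30)))
E
```

```text
[-2.0000e-02 -1.3000e-01 -1.6167e+02] [ 0.5829 -0.3055 -0.0863]
```

Emit:
move_arm --rot '[[0,0,-8],[0,0,-16],[0,0,-24],[0,0,-32],[0,0,-40],[0,0,-48],[0,0,-56],[0,0,-64]]' --dp '[[0,0,-0.04],[0,0,-0.086],[0.04,-0.02,-0.086],[0.08,-0.04,-0.086],[0.12,-0.06,-0.086],[0.16,-0.08,-0.086],[0.2,-0.1,-0.086],[0.24,-0.12,-0.086]]' --hand '[-1,-1,-1,-1,-1,-1,-1,-1]'

```text
time: 0.9
tool_pos: [0.389, -0.3359, 0.2997]
tcp_rot: [0.734, 0.679, -0.0, -0.0]
contact_force: [0.9, -0.3, -0.7]
grip_width: 1.001
grasp_force: 0.0
```

```bash
python3 - <<'E'
from h import *; from plant import bot
s=bot.state(); print(s["time"],s["joints"].round(2),*rel(meas(s),tgt(0,.222,.30)))
E
```

```text
0.9 [-0.73  0.18  1.54 -0.    1.42 -0.66] [-0.000e+00 -3.000e-02 -9.736e+01] [ 0.3144  0.2278 -0.0004]
```

Emit:
move_arm --rot '[[0,0,-8],[0,0,-16],[0,0,-24],[0,0,-32],[0,0,-40],[0,0,-48],[0,0,-56],[0,0,-64]]' --dp '[[0.04,0.028,0],[0.08,0.056,0],[0.12,0.085,0],[0.16,0.114,0],[0.2,0.143,0],[0.24,0.172,0],[0.28,0.2,0],[0.3144,0.2278,0]]' --hand '[-1,-1,-1,-1,-1,-1,-1,-1]'

```text
time: 1.7
tool_pos: [0.6425, -0.041, 0.2994]
tcp_rot: [0.262, 0.965, -0.0, -0.0]
contact_force: [0.9, -1.1, -0.3]
grip_width: 0.998
grasp_force: 0.0
```

```bash
python3 - <<'E'
from h import *; from plant import bot
s=bot.state(); print(s["time"],s["joints"].round(2),*rel(meas(s),tgt(0,.222,.30)))
E
```

```text
1.7 [-0.08  0.4   1.23  0.    1.51 -1.12] [ -0.    -0.05 -33.29] [ 0.0018 -0.0002 -0.0006]
```

Emit:
move_arm --rot '[[0,0,-8.4],[0,0,-16.8],[0,0,-25.2],[0,0,-33.3],[0,0,-33.3],[0,0,-33.3],[0,0,-33.3]]' --dp '[[0,0,0],[0,0,0],[0,0,0],[0,0,0],[0,0,0.03],[0,0,0.06],[0,0,0.06]]' --hand '[-0.78,-0.78,-0.78,-0.78,-0.78,-0.78,-0.78]' --squeeze 30

```text
time: 2.4
tool_pos: [0.6389, -0.0431, 0.235]
tcp_rot: [-0.022, 1.0, 0.001, -0.005]
contact_force: [0.3, -0.4, 0.1]
grip_width: 0.892
grasp_force: 0.0
```

```bash
python3 - <<'E'
from h import *; from plant import bot
c=bot.camera("side"); t=bot.camera("top"); s=bot.state(); print(s["time"],s["grip_width"],*rel(meas(s),tgt(0,.222,.185)),gate_coord(s))
a=cv2.resize(c["image"][130:250,200:320],None,fx=5,fy=5,interpolation=cv2.INTER_CUBIC)
cv2.imwrite("pics/side1.png",a)
E
```

```text
2.5 0.8924590421182796 [ 0.   -0.06 -0.38] [0.0006 0.003  0.0549] heading g 0.0065 pos g -0.0027 r 0.2250 z 0.2399
```

View pics/side1.png

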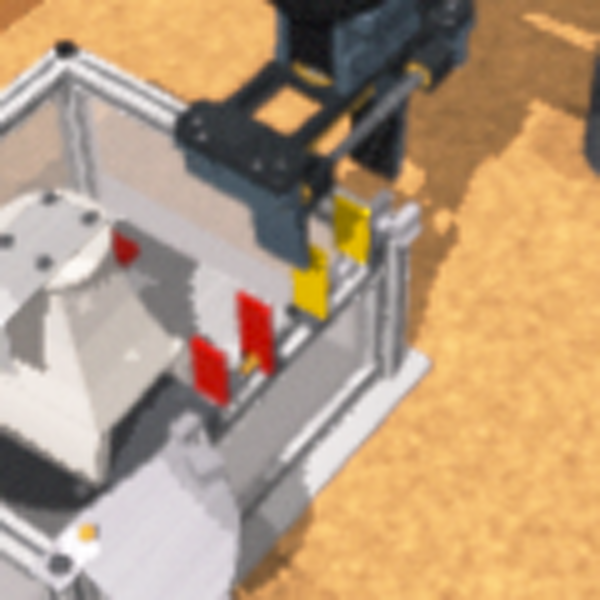

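The left finger sits just above and on the hinge side of the fixed yellow tab (about (285,255) in the crop), and the other is beyond the sliding tab. Both straddle it, so I'll correct 3 mm toward the hinge, descend and squeeze.

Emit:
move_arm --rot '[[0,0,0],[0,0,0],[0,0,0],[0,0,0],[0,0,0]]' --dp '[[0.0006,0.003,0.01],[0.0006,0.003,0.03],[0.0006,0.003,0.054],[0.0006,0.003,0.054],[0.0006,0.003,0.054]]' --hand '[-0.78,-0.78,-0.78,-0.78,-0.78]'

```text
time: 3.0
tool_pos: [0.6414, -0.0403, 0.1869]
tcp_rot: [-0.022, 1.0, -0.0, 0.001]
contact_force: [1.2, 0.6, -0.2]
grip_width: 0.891
grasp_force: 0.0
```

```bash
python3 - <<'E'
from h import *; from plant import bot
s=bot.state(); print(s["time"],s["contact_force"].round(1),*rel(meas(s),tgt(0,.222,.186)),gate_coord(s))
E
```

```text
3.0 [ 1.2  0.6 -0.2] [-0.01  0.07 -0.37] [ 0.0006 -0.      0.0009] heading g 0.0065 pos g -0.0026 r 0.2220 z 0.1869
```

Emit:
move_arm --rot '[[0,0,0],[0,0,0],[0,0,0],[0,0,0],[0,0,0],[0,0,0]]' --dp '[[0,0,0],[0,0,0],[0,0,0],[0,0,0],[0,0,0],[0,0,0]]' --hand '[0,0.5,1,1,1,1]' --squeeze 30

```text
time: 3.6
tool_pos: [0.6413, -0.0406, 0.1869]
tcp_rot: [-0.021, 1.0, 0.0, 0.001]
contact_force: [-0.1, 4.9, 2.9]
grip_width: 0.399
grasp_force: 11.7
```

```bash
python3 - <<'E'
from h import *; from plant import bot
s=bot.state(); print(s["time"],s["contact_force"].round(1),gate_coord(s),s["grip_width"]*91)
c=meas(s)
for g in(.03,.06,.09,.12): print(g,*rel(c,tgt(g,.222,.187)))
E
```

```text
3.6 [-0.1  4.9  2.9] heading g 0.0072 pos g -0.0020 r 0.2223 z 0.1869 36.28148965216854
0.03 [0.02 0.09 1.31] [ 0.0071  0.0004 -0.0001]
0.06 [0.02 0.09 3.03] [ 0.0138  0.0006 -0.0002]
0.09 [0.02 0.09 4.75] [ 0.0204  0.0011 -0.0002]
0.12 [0.02 0.09 6.47] [ 0.027   0.0017 -0.0002]
```

Emit:
move_arm --rot '[[0,0,0],[0,0,0],[0,0,0]]' --dp '[[0,0,0],[0,0,0],[0,0,0]]' --hand '[1,1,1]' --squeeze 35

```text
time: 3.9
tool_pos: [0.6412, -0.0394, 0.1869]
tcp_rot: [-0.022, 1.0, 0.0, 0.001]
contact_force: [0.2, 3.6, 4.7]
grip_width: 0.37
grasp_force: 35.0
```

Emit:
move_arm --rot '[[0,0,1.0],[0,0,2.0],[0,0,3.0],[0,0,4.75],[0,0,6.5],[0,0,6.5],[0,0,6.5]]' --dp '[[0.006,0,0],[0.01,0,0],[0.0138,0,0],[0.0204,0.0005,0],[0.027,0.001,0],[0.027,0.001,0],[0.027,0.001,0]]' --hand '[1,1,1,1,1,1,1]'

```text
time: 4.6
tool_pos: [0.6149, -0.0391, 0.1868]
tcp_rot: [0.035, 0.999, 0.001, 0.002]
contact_force: [1.9, 5.9, 4.6]
grip_width: 0.37
grasp_force: 35.0
```

```bash
python3 - <<'E'
from h import *; from plant import bot
t=bot.camera("side");s=bot.state(); print(s["time"],s["contact_force"].round(1),gate_coord(s),s["grip_width"]*91)
cv2.imwrite("pics/side2.png",cv2.resize(t["image"][130:250,200:320],None,fx=5,fy=5,interpolation=cv2.INTER_CUBIC))
E
```

```text
4.65 [2.7 5.8 4.5] heading g 0.1206 pos g 0.1168 r 0.2210 z 0.1868 33.96855779423917
```

View pics/side2.png

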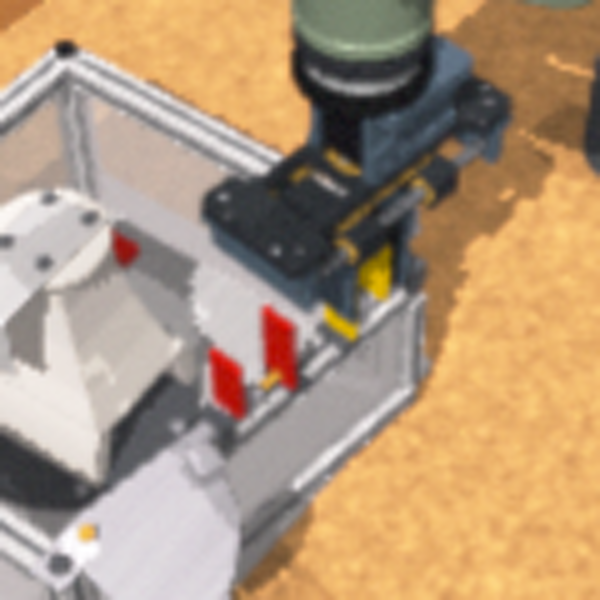

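The gate is drawn ajar: the red tabs are now at (228,385) and (280,345), and the yellow pair is between the fingers. Next I'll release, lift and move to the red catch.

Emit:
move_arm --rot '[[0,0,0],[0,0,0],[0,0,0],[0,0,0],[0,0,0],[0,0,0],[0,0,0],[0,0,0]]' --dp '[[0,0,0],[0,0,0],[0,0,0],[0,0,0],[0,0,0],[0,0,-0.02],[0,0,-0.04],[0,0,-0.055]]' --hand '[0.1,-0.4,-0.78,-0.78,-0.78,-0.78,-0.78,-0.78]'

```text
time: 5.45
tool_pos: [0.6137, -0.0403, 0.2413]
tcp_rot: [0.035, 0.999, 0.0, -0.0]
contact_force: [0.2, -0.6, 0.4]
grip_width: 0.89
grasp_force: 0.0
```

```bash
python3 - <<'E'
from h import *; from plant import bot
c=bot.camera("side");t=bot.camera("top");s=bot.state(); print(s["time"],s["contact_force"].round(1),gate_coord(s),s["grip_width"]*91)
for o in tabs(c)+tabs(t): print(*o[:6])
print(*rel(meas(s),tgt(.075,.141,.242)))
E
```

```text
5.55 [-0.2  0.9 -0.3] heading g 0.1200 pos g 0.1175 r 0.2223 z 0.2426 80.853764251844
red 72 [253.7 197.6] [0.6245 0.0306 0.1988] [0.6149 0.0269 0.1726] [0.6371 0.0325 0.2226]
red 65 [243.6 205. ] [0.6273 0.0721 0.2007] [0.616  0.0672 0.1759] [0.6398 0.074  0.2218]
yel 75 [274.1 177.8] [ 0.6245 -0.0646  0.2023] [ 0.613  -0.0701  0.177 ] [ 0.6396 -0.0617  0.222 ]
yel 66 [265.5 189.2] [ 0.621  -0.0228  0.1878] [ 0.6138 -0.0263  0.1704] [ 0.6388 -0.0199  0.2222]
red 21 [222.6 201.8] [0.6266 0.0669 0.2189] [0.6167 0.0659 0.1903] [0.6399 0.0696 0.2235]
[ 0.    0.2  -2.58] [-0.0058  0.0814  0.0007]
```

Emit:
move_arm --rot '[[0,0,-1.3],[0,0,-2.6],[0,0,-2.6],[0,0,-2.6],[0,0,-2.6],[0,0,-2.6],[0,0,-2.6]]' --dp '[[-0.003,0.04,0],[-0.0058,0.0814,0],[-0.0058,0.0814,0],[-0.0058,0.0814,0.02],[-0.0058,0.0814,0.04],[-0.0058,0.0814,0.056],[-0.0058,0.0814,0.056]]' --hand '[-0.78,-0.78,-0.78,-0.78,-0.78,-0.78,-0.78]'

```text
time: 6.25
tool_pos: [0.623, 0.0398, 0.1811]
tcp_rot: [0.012, 1.0, -0.0, -0.004]
contact_force: [-0.4, -0.4, -0.2]
grip_width: 0.889
grasp_force: 0.0
```

```bash
python3 - <<'E'
from h import *; from plant import bot
s=bot.state(); print(s["time"],s["contact_force"].round(1),gate_coord(s),s["grip_width"]*91)
print(*rel(meas(s),tgt(.072,.141,.186)))
E
```

```text
6.25 [-0.4 -0.4 -0.2] heading g 0.0748 pos g 0.0972 r 0.1417 z 0.1811 80.88822841332053
[-0.05 -0.44 -0.16] [-0.0035  0.0007 -0.0049]
```

Emit:
move_arm --rot '[[0,0,0],[0,0,0]]' --dp '[[0,0,0],[0,0,0]]' --hand '[-0.6,-0.6]'

```text
time: 6.45
tool_pos: [0.6258, 0.0401, 0.1857]
tcp_rot: [0.012, 1.0, -0.0, 0.001]
contact_force: [-0.2, -0.3, 0.6]
grip_width: 0.801
grasp_force: 0.0
```

```bash
python3 - <<'E'
from h import *; from plant import bot
s=bot.state(); print(s["time"],s["contact_force"].round(1),gate_coord(s),s["grip_width"]*91)
print(*rel(meas(s),tgt(.072,.141,.186)))
E
```

```text
6.45 [-0.2 -0.3  0.6] heading g 0.0749 pos g 0.0776 r 0.1414 z 0.1857 72.92400371251311
[-0.    0.08 -0.16] [-0.0008  0.0004 -0.0003]
```

Position is good; closing on the red catch.

Emit:
move_arm --rot '[[0,0,0],[0,0,0],[0,0,0],[0,0,0],[0,0,0],[0,0,0],[0,0,0],[0,0,0]]' --dp '[[0,0,0],[0,0,0],[0,0,0],[0,0,0],[0,0,0],[0,0,0],[0,0,0],[0,0,0]]' --hand '[0.2,1,1,1,1,1,1,1]' --squeeze 45

```text
time: 7.25
tool_pos: [0.6257, 0.0409, 0.1855]
tcp_rot: [0.012, 1.0, 0.001, 0.001]
contact_force: [0.6, 4.2, 1.9]
grip_width: 0.365
grasp_force: 45.0
```

```bash
python3 - <<'E'
from h import *; from plant import bot
s=bot.state(); print(s["time"],s["contact_force"].round(1),gate_coord(s),s["grip_width"]*91,s["grasp_force"])
c=meas(s)
for g in(.12,.17,.22,.29,.36,.44,.52,.6): print(g,*rel(c,tgt(g,.141,.186)))
E
```

```text
7.25 [0.6 4.2 1.9] heading g 0.0743 pos g 0.0788 r 0.1405 z 0.1855 33.18418556199892 44.994537234306335
0.12 [0.06 0.07 2.62] [ 0.0058 -0.0003 -0.0005]
0.17 [0.06 0.07 5.48] [ 0.0128  0.0002 -0.0005]
0.22 [0.07 0.07 8.35] [ 0.0198  0.001  -0.0005]
0.29 [ 0.07  0.06 12.36] [ 0.0295  0.0028 -0.0005]
0.36 [ 0.07  0.06 16.37] [ 0.0391  0.0052 -0.0005]
0.44 [ 0.07  0.06 20.95] [ 0.0498  0.0089 -0.0005]
0.52 [ 0.08  0.06 25.54] [ 0.0602  0.0133 -0.0005]
0.6 [ 0.08  0.05 30.12] [ 0.0701  0.0186 -0.0005]
```

Emit:
move_arm --rot '[[0,0,2.6],[0,0,5.5],[0,0,8.4],[0,0,12.4],[0,0,16.4],[0,0,21],[0,0,25.5],[0,0,30.1]]' --dp '[[0.0058,0,0],[0.0128,0.0002,0],[0.0198,0.001,0],[0.0295,0.0028,0],[0.0391,0.0052,0],[0.0498,0.0089,0],[0.0602,0.0133,0],[0.0701,0.0186,0]]' --hand '[1,1,1,1,1,1,1,1]'

```text
time: 8.05
tool_pos: [0.5561, 0.0621, 0.1855]
tcp_rot: [0.272, 0.962, 0.001, 0.001]
contact_force: [2.1, 8.7, 2.0]
grip_width: 0.358
grasp_force: 45.0
```

```bash
python3 - <<'E'
from h import *; from plant import bot
t=bot.camera("top")
s=bot.state(); print(s["time"],s["contact_force"].round(1),gate_coord(s),s["grip_width"]*91,s["grasp_force"])
c=meas(s)
for g in(.6,.66,.72,.78,.85,.92,.99,1.04): print(g,*rel(c,tgt(g,.141,.186)))
cv2.imwrite("pics/top2.png",cv2.resize(t["image"][150:300,140:340],None,fx=4,fy=4,interpolation=cv2.INTER_CUBIC))
E
```

```text
8.1 [ 3.   8.  -1.3] heading g 0.6047 pos g 0.6159 r 0.1402 z 0.1855 32.93928906512636 45.01921355724335
0.6 [ 0.18 -0.07 -0.27] [-0.0022 -0.0008 -0.0005]
0.66 [ 0.18 -0.07  3.17] [ 0.0062 -0.0006 -0.0004]
0.72 [ 0.18 -0.08  6.6 ] [ 0.0147  0.0001 -0.0004]
0.78 [ 0.18 -0.08 10.04] [ 0.023   0.0014 -0.0004]
0.85 [ 0.17 -0.09 14.05] [ 0.0327  0.0034 -0.0004]
0.92 [ 0.17 -0.09 18.06] [ 0.0422  0.0062 -0.0004]
0.99 [ 0.17 -0.1  22.07] [ 0.0514  0.0095 -0.0004]
1.04 [ 0.17 -0.1  24.94] [ 0.0579  0.0123 -0.0003]
```

View pics/top2.png

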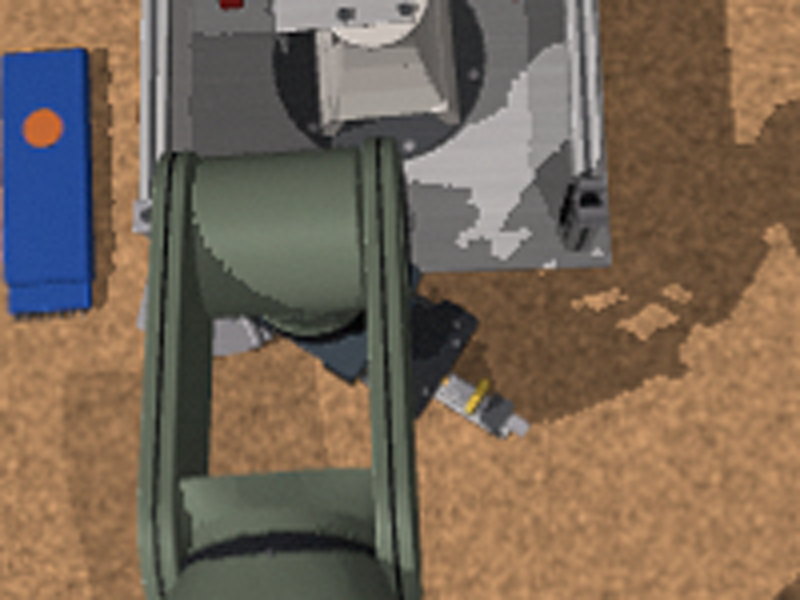

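The gate follows: its free end is at (515,425) with the yellow tab at (478,395), which puts it at about 0.6 rad. Swinging on.

Emit:
move_arm --rot '[[0,0,3.2],[0,0,6.6],[0,0,10],[0,0,14],[0,0,18],[0,0,22],[0,0,25],[0,0,28]]' --dp '[[0.0075,0,0],[0.0155,0.0006,0],[0.024,0.0019,0],[0.0335,0.0039,0],[0.043,0.0067,0],[0.0522,0.01,0],[0.0587,0.0128,0],[0.065,0.0158,0]]' --hand '[1,1,1,1,1,1,1,1]'

```text
time: 8.9
tool_pos: [0.5096, 0.1091, 0.1855]
tcp_rot: [0.496, 0.868, 0.001, 0.001]
contact_force: [5.2, 3.5, -0.6]
grip_width: 0.362
grasp_force: 45.0
```

```bash
python3 - <<'E'
from h import *; from plant import bot
s=bot.state(); print(s["time"],s["joints"].round(2),s["contact_force"].round(1),gate_coord(s),s["grip_width"]*91,s["grasp_force"])
c=meas(s)
for g in(1.09,1.14,1.19,1.25,1.31,1.37,1.43,1.49): print(g,*rel(c,tgt(g,.141,.186)))
E
```

```text
8.9 [ 0.19  0.25  1.73  0.    1.15 -0.34] [ 5.2  3.5 -0.6] heading g 1.0877 pos g 1.0788 r 0.1402 z 0.1855 32.9572379814019 45.0219064950943
1.09 [0.19 0.04 0.13] [ 0.0016 -0.0008 -0.0005]
1.14 [0.19 0.04 3.  ] [ 0.0086 -0.0006 -0.0005]
1.19 [0.2  0.03 5.86] [ 0.0157 -0.0001 -0.0005]
1.25 [0.2  0.03 9.3 ] [ 0.024   0.001  -0.0005]
1.31 [ 0.2   0.02 12.74] [ 0.0323  0.0026 -0.0005]
1.37 [ 0.2   0.02 16.18] [ 0.0405  0.0047 -0.0005]
1.43 [2.000e-01 1.000e-02 1.961e+01] [ 0.0486  0.0073 -0.0005]
1.49 [ 0.2   0.   23.05] [ 0.0565  0.0104 -0.0005]
```

Emit:
move_arm --rot '[[0,0,3],[0,0,5.9],[0,0,9.3],[0,0,12.7],[0,0,16.2],[0,0,19.6],[0,0,23],[0,0,23]]' --dp '[[0.0095,0,0],[0.0165,0.0003,0],[0.025,0.0014,0],[0.033,0.003,0],[0.0412,0.0051,0],[0.0493,0.0077,0],[0.0572,0.0108,0],[0.0572,0.0108,0]]' --hand '[1,1,1,1,1,1,1,1]'

```text
time: 9.7
tool_pos: [0.4904, 0.1639, 0.1855]
tcp_rot: [0.659, 0.752, 0.002, 0.001]
contact_force: [3.9, 3.1, 1.3]
grip_width: 0.361
grasp_force: 45.0
```

```bash
python3 - <<'E'
from h import *; from plant import bot
s=bot.state(); print(s["time"],s["joints"].round(2),s["contact_force"].round(1),gate_coord(s),s["grip_width"]*91,s["grasp_force"])
c=meas(s)
for g in(1.54,1.6,1.65): print(g,*rel(c,tgt(g,.141,.186)))
E
```

```text
9.7 [ 0.3   0.25  1.74 -0.    1.15  0.17] [3.9 3.1 1.3] heading g 1.4885 pos g 1.4958 r 0.1404 z 0.1855 32.85181375333979 45.023279786109924
1.54 [ 0.22 -0.03  2.95] [ 0.0062 -0.0004 -0.0005]
1.6 [ 0.22 -0.03  6.39] [ 0.0147  0.0002 -0.0005]
1.65 [ 0.22 -0.04  9.25] [ 0.0217  0.0012 -0.0005]
```

Emit:
move_arm --rot '[[0,0,3],[0,0,6],[0,0,8.5],[0,0,8.5],[0,0,8.5],[0,0,8.5],[0,0,8.5],[0,0,8.5]]' --dp '[[0.0065,0,0],[0.014,0.0003,0],[0.0205,0.001,0],[0.0205,0.001,0],[0.0205,0.001,0],[0.0205,0.001,0],[0.0205,0.001,0],[0.0205,0.001,0]]' --hand '[1,1,1,1,1,1,1,1]'

```text
time: 10.5
tool_pos: [0.4892, 0.1839, 0.1855]
tcp_rot: [0.713, 0.702, 0.002, 0.001]
contact_force: [5.5, 5.0, 0.2]
grip_width: 0.362
grasp_force: 45.0
```

```bash
python3 - <<'E'
from h import *; from plant import bot
t=bot.camera("top");c=bot.camera("side")
s=bot.state(); print(s["time"],s["contact_force"].round(1),gate_coord(s),s["grip_width"]*91,s["grasp_force"])
a=cv2.resize(t["image"][150:300,140:290],(400,400),interpolation=cv2.INTER_CUBIC);b=cv2.resize(c["image"][150:330,150:330],(400,400),interpolation=cv2.INTER_CUBIC)
cv2.imwrite("pics/end.png",np.hstack([a,b]))
for n,x in(("top",t),("side",c)):
    for o in tabs(x): print(n,*o[:6])
E
```

```text
10.6 [4.4 4.4 0.3] heading g 1.6362 pos g 1.6382 r 0.1405 z 0.1855 33.19311799840583 45.02718687057495
side red 18 [248.2 259.6] [0.5035 0.1939 0.1984] [0.5003 0.1905 0.1801] [0.5066 0.1953 0.2156]
side yel 82 [275.4 275.8] [0.4199 0.1875 0.1975] [0.419  0.1714 0.1711] [0.4262 0.195  0.2216]
side yel 66 [289.  284.2] [0.3783 0.1866 0.2109] [0.3768 0.1722 0.1822] [0.3833 0.195  0.223 ]
```

View pics/end.png

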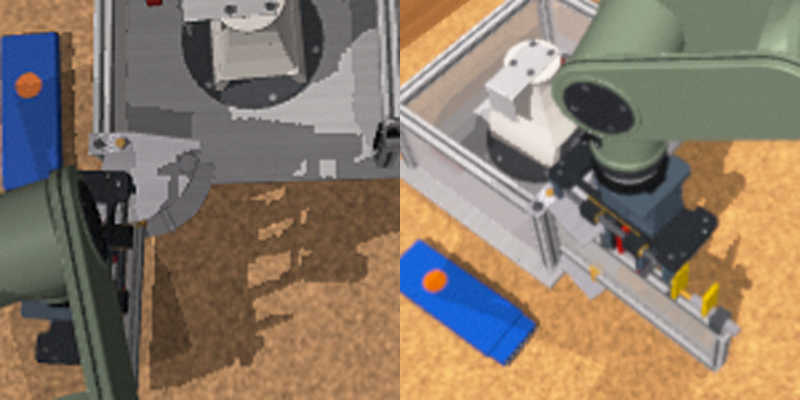

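The gate stands at about 1.63 rad, held by the fingers. In the picture the yellow tabs are at (680,280) and (710,298), and the horn and key case haven't moved. Handing in.

```bash
python3 -c "
from plant import bot
print(bot.finish_job())"
```

```text
the job is handed in; nothing more can be done
None
```

The job is handed in after about 10.6 s on the clock: the gate is open to about 1.63 rad and held there by the red catch, and my last pictures showed the horn and key case where they stood. I didn't re-check the mug and carton. The judge's verdict wasn't shown to me.

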